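# Swap grinder cover for bayonet lid and hold it at half twist

### The arm

A 7-joint arm with a two-finger parallel gripper is mounted at the origin on a cart in front of the work surface, level with it; the furniture and walls round the work are solid. World frame = base frame: x ahead of the robot, y to its left, z up, the work surface at z = 0. Lengths are in mm, angles in rad, forces in N, time in s.
With the tool pointing down it reaches from about 350 to 900 mm from the base axis. Payload 8.1 kg.
Tool frame: the origin (TCP) lies midway between the tips of the shut fingers; the grasp point (between the pads) lies 19 mm behind it (bot.hold_point_z is the distance from the TCP to the grasp point, in mm); z points along the fingers, y is the line along which they close (so a half turn about z gives the same grasp; the last joint's range is limited). The gripper opens to 92 mm and grips with 3 to 60 N. Pads are 19 mm wide; open, the fingers measure 130 mm over their backs; the gripper's body (75 mm by 190 mm) begins 47 mm behind the grasp point.
Start: joints at [1.193, 0.434, 0.025, 1.573, -0.012, 1.134, -0.075], TCP at [169.572, -601.57, 226.742] pointing down, gripper open.
Joint ranges: [-2.62, 2.62], [-0.44, 2.09], [-1.27, 1.32], [0.08, 2.57], [-1.32, 4.46], [0.12, 2], [-2.74, 2.74]. Speed limits (rad/s): [2.22, 2.22, 3.01, 3.01, 3.14, 3.14, 3.14].

### API

Orientations are given as a unit quaternion [x, y, z, w].
In Python, from plant import telemetry, viewer, order, bot gives the robot as it stands.
- The arm moves only by the shell command python3 -m pendant 'ROWS' [FORCE]. ROWS is a JSON object of lists of equal length, an entry for each row: "hand": the finger opening in cm, from 0 to 9.18; "slide": the shift along the tool's x, y, z in cm, a list of three; "rotation": the turn, a rotation vector about the tool's x, y, z in rad, a list of three. A call has exactly 8 rows; each row is the pose to reach, as a shift and turn from the pose commanded when the call began, along the tool's axes at that moment; what a row does not reach only later rows make up. A row lasts 1/10 s, in which the tool goes at most 50 mm and 8.59 degrees, less where a joint would pass 70% of its speed; a pose out of reach is approached as far as the arm can. A call with a gripper value outside its range is refused whole. The fingers move at their own pace and stop on an object; FORCE is the grip in N (left out, the last holds). Time passes only in rows, so rows that repeat a pose let the fingers close, or fill a call up. It gives the time, the measured TCP pose, the force, the opening and the grip force at its end, in the units of the state.
- telemetry.get_obs(): the state, without advancing time (a new reading comes with each control period).
- viewer.capture(name): name is "scene" or "top" or "wrist"; returns (picture, depth): 420x560x3 uint8, red, green, blue; 420x560 float32, mm along the optical axis (not along the pixel's ray), 0 where there is no reading.
- viewer.calibration(name): a dict with "intrinsics" (3x3 intrinsics, pixels), "R" (3x3) and "t" (3): a world point X has camera coordinates R X + t; the wrist camera has in their place "tool_from_camera" (4x4, takes a point from camera to tool coordinates, whose origin is the TCP and whose axes are the flange's). Camera axes: x right, y down, z forward; pixel columns grow to the right and rows downward; lengths in mm; the calibration is good to about 2 mm. A picture is of the moment at which its call begins: read the wrist's pose just before it. calibration takes no time and is no camera call.
- order.hand_in(): hands the job in; it is judged then, once.
The state is a dict: "clock": time; "joint_pos": joint angles; "qvel": joint speeds; "joint_efforts": joint torques, N m; "ee_pos": TCP position; "tcp_rot": TCP orientation; "force": force on the tool from outside, world axes, zero at the start; "ft_torque": the same for the moment, N m; "grip_width": opening from 0.0 (shut) to 1.0 (fully open); "grip_force": force on a finger pad.
Only numpy, scipy, OpenCV 4.12 (cv2) and the standard library are available. Lean on these libraries where they do the work, as an engineer would, in place of code of your own. Each camera call takes 0.05 s, during which the arm holds its last target. There are 200 camera calls.

### The job

Swap the two tops of the grinder: the round-knobbed cover that lies on the grinder goes into the steel dish, and the bar-handled lid that lies in the dish goes onto the grinder, its two lugs dropped all the way in through the entry slots. Then twist the lid clockwise (seen from above) against its spring to the half-way mark, where its bar points at the single ridge, never so far that the lock catch clicks, and finish while still gripping the lid and holding it there. Leave the lemon, garlic, matchbox and teaspoon alone.

Things in the scene. Friction and masses are not known exactly. Their poses are not given: they have to be found in the camera images.
- grinder: White round electric spice grinder, fixed to the worktop, 120 mm across, 76.5 mm high to the flat top of its collar (100 mm across). Origin: centre of its underside; z up. Its two entry slots lie towards its +x and -x. At the start the cover lies on it.
- grinder_mouth (a point): Centre of the collar's mouth, level with its top. Round opening 64 mm wide in a steel lip 4 mm thick; below the lip a track 76 mm wide. Two entry slots, gaps in the lip 38 degrees wide, at grinder +x and -x. Low grey marks on the collar, same on both sides: double ridge at each slot, single ridge 40 degrees clockwise of it (half way), square block at 80 degrees (locked).
- grinder_seat (a point): Centre of the seat inside the collar, 62 mm above the worktop, 14.5 mm below the collar's top: where the middle of the lid's underside comes to lie. Axes as the grinder's.
- lid: Grey bayonet lid, loose, 150 g, 50 mm high. Origin: centre of its underside; z up. Plug 56 mm across, 16 mm long, with two lugs at its +x and -x; above it a flange 84 mm across (16 to 21 mm up); on top a straight bar handle along x, 60 mm long, 12 mm thick, 21 to 50 mm up, with a small pointer rib at each end. Half a turn gives the same lid. At the start it lies in the dish.
- lid_lugs (a point): Centre of the lid's underside, between the lugs. Lugs: 8 mm high, out to 36 mm from the axis, 28 degrees wide. They enter with the lid's x along the grinder's x (either way round) within 5 degrees; sideways play is 2 mm. Turned clockwise they go under the lip and push the drive ring; anticlockwise they meet a stop after 5 degrees.
- lid_grip (a point): Middle of the lid's bar handle, 43 mm above the lid's underside; axes as the lid's (bar along x, so grip across y).
- cover: Grey dust cover, loose, 90 g, 42 mm high. Origin: centre of its underside; z up. Plain plug 56 mm across, 9 mm long, no lugs; flange 84 mm across (9 to 14 mm up); on top a round knob 25 mm across, 14 to 42 mm up. At the start it lies loose on the grinder, flange on the collar's top, underside 67.5 mm above the worktop; it lifts straight off.
- cover_knob (a point): On the axis of the cover's knob, 34 mm above the cover's underside: where to grip.
- dish: Round steel dish, fixed, 110 mm across, 16 mm high, inner diameter 100 mm. Origin: centre of its underside. A top laid in it stands on its plug on the dish's floor.
- dish_in (a point): Centre of the dish's inner floor, 4 mm above the worktop.
- drive_ring (a joint): Sprung ring in the grinder that the lid's lugs push, rad; 0 at rest, grows clockwise to 1.45. Torque 0.024 N m at rest plus 0.12 N m per rad; it turns the lid back when let go. It starts to move when the lid is turned 0.09 rad from the middle of the slots, so it reads about 0.61 at the half-way mark (lid turned 0.70).
- lock_catch (a joint): Lock catch at the end of the track, rad; 0 at rest. The lugs meet it when the lid is turned 62 degrees (1.08 rad) from the entry slots; pushing it takes 0.28 N m and more; at 0.10 rad it has clicked. Must not be pushed.
- lemon: Lemon, 71x53x51 mm, bystander; origin at its underside.
- garlic: Garlic bulb, 60 mm across, bystander; origin at its underside.
- matchbox: Matchbox, 36x56x15 mm, bystander; origin at its underside.
- teaspoon: Teaspoon, 134 mm long, bystander; origin at its underside.
Mind the look-alikes: they are no part of the job. What is shaped like the cover but red is not meant.

How it is judged (in metres and radians):
On the way, in this order (a step that is already met when the one before it is completed fails the run):
1. the cover lies in the dish, let go (horizontal distance between cover and dish below 0.014 m and z of cover in the frame of dish below 0.008 m and angle between cover's own z axis and vertical below 0.12 rad and contact force between the fingers and cover below 0.1 N), for 0.2 s.
2. with the cover in the dish, the lid is down in the grinder and being twisted (all of step 1 and horizontal distance between lid and grinder below 0.005 m and z of lid in the frame of grinder between 0.058 and 0.0655 m and angle between lid's own z axis and vertical below 0.08 rad and value of joint drive_ring above 0.25 rad), for 0.05 s.
At the end, for the whole second after the job is handed in: Cover flat in the dish (within 14 mm of its centre), let go. Lid fully down in the grinder (within 4 mm of the seat, 5 mm of the axis, upright), turned clockwise 0.52 to 0.88 rad from the entry slots, at rest, held by the fingers with over 1 N; lock catch not pushed; bystanders left alone (all of step 1 and horizontal distance between lid and grinder below 0.005 m and z of lid in the frame of grinder between 0.058 and 0.0655 m and angle between lid's own z axis and vertical below 0.08 rad and angle between the x axis of lid and the x axis of grinder, either way round between 0.52 and 0.88 rad and value of joint drive_ring above 0.4 rad and value of joint lock_catch below 0.05 rad and contact force between the fingers and lid above 1 N and linear speed of lid below 0.02 m/s and angular speed of lid below 0.2 rad/s); the arm keeps its last pose, push and grip.
It fails at once if the lock catch clicks (value of joint lock_catch above 0.1 rad).
It fails at once if the lemon is displaced by more than 30 mm (distance of lemon from where it was at the start of the episode above 0.03 m).
It fails at once if the garlic is displaced by more than 30 mm (distance of garlic from where it was at the start of the episode above 0.03 m).
It fails at once if the matchbox is displaced by more than 30 mm (distance of matchbox from where it was at the start of the episode above 0.03 m).
It fails at once if the teaspoon is displaced by more than 30 mm (distance of teaspoon from where it was at the start of the episode above 0.03 m).
It also fails if it takes over 72 s, if anything falls off the work surface, if the arm or the gripper's body presses on something with over 40 N, if the wrist force passes 120 N, or if a joint passes its speed limit or range.

## Working session

There is one attempt and no reset: what is moved stays moved. The work goes in short steps, Python scripts to look and compute and a shell command to move; the robot and the scene stay as the last step left them, time stands still between calls to the robot, and variables do not carry over. Pictures are saved under pics/ and viewed, at most 10 in all, crops included, and the job is handed in when it is done.

```bash
ls; mkdir -p pics
python3 - <<'E'
from plant import telemetry, viewer, order, bot
import cv2,numpy as np
o=telemetry.get_obs();print(o)
ims=[]
for n in("scene","top"):
    p,d=viewer.capture(n);np.savez('pics/%s.npz'%n,p=p,d=d);c=viewer.calibration(n);print(n,c)
    cv2.imwrite('pics/%s0.png'%n,p[:,:,::-1])
print(viewer.calibration("wrist"))
E
```

```text
pics
{'clock': 0.0, 'joint_pos': array([ 1.19341046,  0.43520223,  0.0249836 ,  1.57405851, -0.01158722,
        1.13400307, -0.07511449]), 'qvel': array([ 0.00126553, -0.00054914, -0.00031227,  0.00110546,  0.00126331,
        0.00021301,  0.00029785]), 'joint_efforts': array([-3.66557078e-04, -6.67852736e+01,  9.84776504e-01, -3.14468157e+01,
       -6.05527614e-02,  4.27270797e-02,  1.58428625e-04]), 'ee_pos': array([ 169.39088633, -601.09662232,  225.97291788]), 'tcp_rot': array([ 9.90582174e-01,  1.36917402e-01, -1.80540040e-04, -7.41524198e-04]), 'force': array([ 0.1043273 , -0.62488205, -0.78734961]), 'ft_torque': array([-0.0577852 , -0.02413773,  0.0395739 ]), 'grip_force': 0.0, 'grip_width': 0.9978773353594365}
scene {'intrinsics': array([[399.91197382,   0.        , 282.46161638],
       [  0.        , 399.91197382, 199.25251377],
       [  0.        ,   0.        ,   1.        ]]), 'R': array([[-0.64944623, -0.76016441,  0.01922671],
       [-0.55365339,  0.45537926, -0.69720704],
       [ 0.52123653, -0.46344342, -0.71661195]]), 't': array([211.44933728, 424.04789359, 579
[... 228 characters left out ...]
.00421065],
       [-0.98189117,  0.00379351, -0.18940786],
       [ 0.18938814, -0.00502   , -0.98188947]]), 't': array([-145.81561933,  512.05736958, 1003.4324169 ])}
{'intrinsics': array([[334.11203466,   0.        , 278.39526829],
       [  0.        , 334.11203466, 208.16813975],
       [  0.        ,   0.        ,   1.        ]]), 'tool_from_camera': array([[ 3.92492157e-05, -9.69919613e-01, -2.43425437e-01,
         6.64068948e+01],
       [ 9.99999036e-01,  3.76022795e-04, -1.33701190e-03,
         9.03731667e-01],
       [ 1.38832758e-03, -2.43425150e-01,  9.69918692e-01,
        -1.58242027e+02],
       [ 0.00000000e+00,  0.00000000e+00,  0.00000000e+00,
         1.00000000e+00]])}
```

View pics/top0.png

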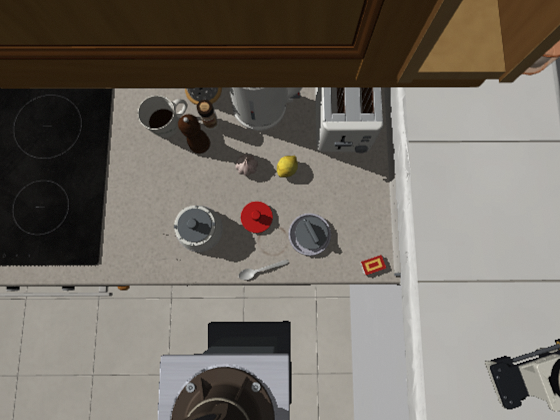

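View pics/scene0.png

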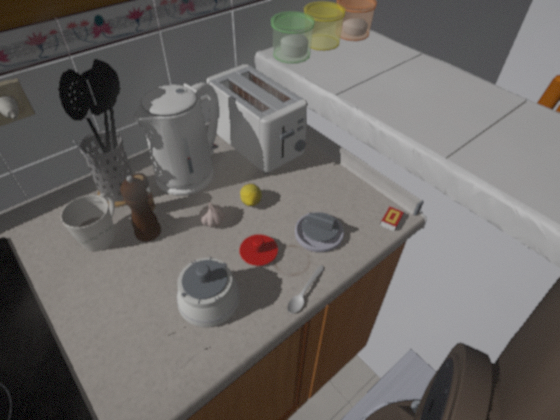

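```bash
cat > h.py <<'E'
import numpy as np,cv2
from plant import telemetry, viewer, bot
from scipy.spatial.transform import Rotation as R
from scipy.optimize import least_squares
def cloud(n,p,d,pose=None):
    c=viewer.calibration(n);K=c['intrinsics'];v,u=np.indices(d.shape)
    P=np.stack([(u-K[0,2])/K[0,0]*d,(v-K[1,2])/K[1,1]*d,d],-1)
    if n=='wrist':
        T=c['tool_from_camera'];P=P@T[:3,:3].T+T[:3,3]
        W=P@R.from_quat(pose[1]).as_matrix().T+pose[0]
    else: W=(P-c['t'])@c['R']
    W[d==0]=np.nan
    return W
def grab(n):
    o=telemetry.get_obs();p,d=viewer.capture(n);return p,cloud(n,p,d,(o['ee_pos'],o['tcp_rot']))
def circ(X,r=None):
    f=(lambda q:np.hypot(X[:,0]-q[0],X[:,1]-q[1])-(r or q[2]))
    return least_squares(f,[*X[:,:2].mean(0),r or 50],loss='soft_l1').x
E
python3 - <<'E'
from h import *
z=np.load('pics/top.npz');W=cloud('top',z['p'],z['d'])
def at(u,v,r=1):return np.nanmedian(W[v-r:v+r+1,u-r:u+r+1].reshape(-1,3),0).round(1)
for q in [(199,224),(180,240),(195,222),(311,233),(257,213),(325,248),(287,166),(245,166),(372,265),(395,180),(430,110),(470,210),(430,300),(150,220),(360,30),(360,85),(350,110),(260,110),(195,135),(250,275)]:print(q,at(*q))
S=np.load('pics/scene.npz');V=cloud('scene',S['p'],S['d'])
for nm,Wc in(('top',W),('scene',V)):
    X=Wc.reshape(-1,3);X=X[~np.isnan(X).any(1)]
    for cen,zs in(((at(199,224)),((76,88),(100,112))),((at(311,233)),((18,27),(46,58)))):
        for a,b in zs:
            m=(np.hypot(X[:,0]-cen[0],X[:,1]-cen[1])<60)&(X[:,2]>a)&(X[:,2]<b);Y=X[m]
            print(nm,a,len(Y),'minarea',cv2.minAreaRect(Y[:,:2].astype(np.float32)),cv2.minEnclosingCircle(Y[:,:2].astype(np.float32)),np.median(Y[:,2]))
E
```

```text
(199, 224) [467.   59.1  81.8]
(180, 240) [430.2 105.6  74.6]
(195, 222) [467.   63.1 110.5]
(311, 233) [ 447.4 -214.4   52.8]
(257, 213) [500.4 -78.9  41.3]
(325, 248) [ 413.3 -252.1   16.5]
(287, 166) [ 621.2 -155.6   51.4]
(245, 166) [623.3 -47.1  45.7]
(372, 265) [ 369.5 -370.8   16.2]
(395, 180) [ 587.8 -437.7   25.8]
(430, 110) [ 711.9 -481.8  191.2]
(470, 210) [ 478.5 -553.   190.2]
(430, 300) [ 286.9 -451.7  191.2]
(150, 220) [4.905e+02 2.047e+02 3.000e-01]
(360, 30) [ 584.1 -227.2  679.6]
(360, 85) [ 596.4 -254.4  535.1]
(350, 110) [ 718.7 -301.8  173. ]
(260, 110) [742.  -89.3 124.8]
(195, 135) [680.6  68.3 121.3]
(250, 275) [346.3 -59.7   3. ]
top 76 1053 minarea ((464.06231689453125, 70.85427856445312), (96.26712036132812, 95.7073745727539), 0.288357675075531) ((463.8663330078125, 70.72803497314453), 49.45961380004883) 81.13599074657375
top 100 85 minarea ((463.997314453125, 70.84756469726562), (22.16473960876465, 23.4094181060791), 0.564609944820404) ((463.6992492675781, 70.51522064208984), 12.667616844177246) 109.1005896832468
top 18 622 minarea ((448.5129699707031, -21
[... 470 characters left out ...]
64755249023) ((463.2147521972656, 70.51407623291016), 49.76947021484375) 80.33571943496233
scene 100 151 minarea ((462.083740234375, 72.17362976074219), (23.715911865234375, 22.457727432250977), 86.24373626708984) ((462.6415710449219, 71.90374755859375), 12.366817474365234) 107.39624681393396
scene 18 557 minarea ((449.6352844238281, -216.69012451171875), (84.90949249267578, 82.28962707519531), 87.06327056884766) ((441.826904296875, -211.7588348388672), 49.93423843383789) 23.916469586410013
scene 46 153 minarea ((449.56878662109375, -216.16099548339844), (59.14698791503906, 13.88766860961914), 25.990854263305664) ((449.33355712890625, -215.67849731445312), 29.6857967376709) 51.84099144880379
```

```bash
cat > to.py <<'E'
# usage: to.py x y z yaw_deg -> slide (cm) and rotation in tool axes; prints state
import sys
from h import *
o=telemetry.get_obs();Q=R.from_quat(o['tcp_rot']);M=Q.as_matrix()
print('t%.2f'%o['clock'],'tcp',o['ee_pos'].round(1),'yaw',np.degrees(np.arctan2(M[1,0],M[0,0])).round(2),'F',o['force'].round(1),'Mz',o['ft_torque'].round(2),'w%.3f'%o['grip_width'],'g%.1f'%o['grip_force'],'q',o['joint_pos'].round(2))
a=list(map(float,sys.argv[1:]))
if a:
    T=R.from_euler('z',a[3],degrees=True)*R.from_euler('x',180,degrees=True)
    print('slide',(M.T@(np.array(a[:3])-o['ee_pos'])/10).round(2),'rot',(Q.inv()*T).as_rotvec().round(3))
E
python3 -m pendant '{"hand":[9,9,9,9,9,9,9,9],"slide":[[0,0,-5],[0,0,-8],[4,-3.1,-8],[8,-6.3,-8],[12,-9.4,-8],[16,-12.6,-8],[20,-15.7,-8],[20,-15.7,-8]],"rotation":[[0,0,0],[0,0,0],[0,0,0],[0,0,0],[0,0,-0.05],[0,0,-0.1],[0,0,-0.15],[0,0,-0.15]]}' 10
python3 to.py 450 -216 230 27
```

```text
clock: 0.9
ee_pos: [323.9, -390.3, 306.8]
tcp_rot: [0.976, 0.216, 0.001, -0.001]
force: [0.1, 0.7, -0.0]
grip_width: 0.982
grip_force: 0.0
t0.90 tcp [ 323.9 -390.3  306.8] yaw 24.97 F [ 0.1  0.7 -0. ] Mz [-0.01  0.02  0.01] w0.982 g0.0 q [ 0.88  0.19 -0.13  1.72  0.02  1.23 -0.39]
slide [ 18.77 -10.47   7.75] rot [-0.001 -0.003 -0.035]
```

```bash
python3 -m pendant '{"hand":[9,9,9,9,9,9,9,9],"slide":[[4,-2.2,0],[8,-4.4,1.5],[12,-6.6,3],[16,-8.8,5],[18.8,-10.5,7],[18.8,-10.5,7.7],[18.8,-10.5,7.7],[18.8,-10.5,7.7]],"rotation":[[0,0,0],[0,0,0],[0,0,-0.03],[0,0,-0.03],[0,0,-0.03],[0,0,-0.03],[0,0,-0.03],[0,0,-0.03]]}'
cat > meas.py <<'E'
from h import *
import sys
# meas.py kind zlo zhi cx cy r : wrist points in band
cx,cy,r=map(float,sys.argv[1:4]);p,W=grab('wrist');X=W.reshape(-1,3)
if len(sys.argv)>5 and sys.argv[-1].endswith('png'):cv2.imwrite(sys.argv[-1],p[:,:,::-1])
X=X[~np.isnan(X).any(1)]
X=X[np.hypot(X[:,0]-cx,X[:,1]-cy)<r]
for b in sys.argv[4:]:
    if ',' not in b: continue
    lo,hi=map(float,b.split(','));Y=X[(X[:,2]>lo)&(X[:,2]<hi)]
    if len(Y)<5: print(b,'none');continue
    Y2=Y[:,:2].astype(np.float32);(c,s,a)=cv2.minAreaRect(Y2);e=cv2.minEnclosingCircle(Y2)
    print(b,len(Y),'z%.1f'%np.median(Y[:,2]),'rect',np.round(c,1),np.round(s,1),round(a,1),'circ',np.round(e[0],1),round(e[1],1))
E
python3 meas.py 450 -216 70 12,19 20,28 45,60 pics/w1.png; python3 to.py 450 -216 150 27
```

```text
clock: 1.7
ee_pos: [446.9, -224.5, 229.9]
tcp_rot: [0.974, 0.224, -0.0, 0.0]
force: [-0.3, -1.0, 0.2]
grip_width: 0.98
grip_force: 0.0
12,19 1436 z16.0 rect [ 450.7 -215.2] [109.  108.2] 72.1 circ [ 450.6 -215.2] 55.0
20,28 3771 z25.3 rect [ 452.4 -218.8] [83.1 82.9] 53.0 circ [ 452.1 -218.9] 42.1
45,60 678 z53.9 rect [ 452.4 -218.8] [60.  11.8] 27.3 circ [ 452.4 -218.9] 30.0
t1.75 tcp [ 447.  -224.7  230.2] yaw 25.91 F [-0.1 -0.3 -0.4] Mz [-0.05 -0.01 -0.03] w0.983 g0.0 q [ 0.58  0.25 -0.27  1.85  0.08  1.05 -0.84]
slide [ 0.65 -0.66  8.02] rot [ 0.001  0.    -0.019]
```

View pics/w1.png

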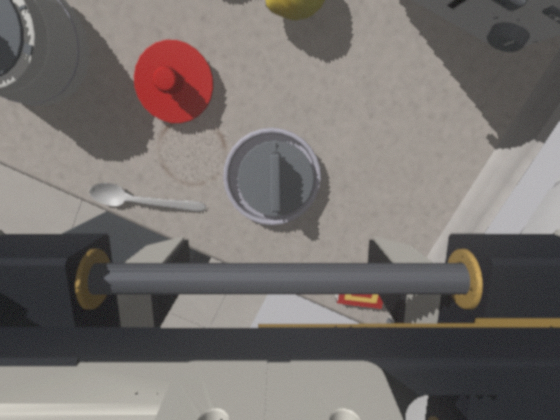

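```bash
python3 -m pendant '{"hand":[9,9,9,9,9,9,9,9],"slide":[[0.7,-0.3,3],[0.7,-0.3,7],[0.7,-0.3,11],[0.7,-0.3,14],[0.7,-0.3,14],[0.7,-0.3,14],[0.7,-0.3,14],[0.7,-0.3,14]],"rotation":[[0,0,-0.024],[0,0,-0.024],[0,0,-0.024],[0,0,-0.024],[0,0,-0.024],[0,0,-0.024],[0,0,-0.024],[0,0,-0.024]]}' 30
python3 meas.py 450 -216 70 12,19 20,28 45,60 ; python3 to.py 452.4 -218.8 30 27.3
```

```text
clock: 2.55
ee_pos: [453.7, -218.1, 91.6]
tcp_rot: [0.972, 0.237, 0.001, 0.001]
force: [-1.0, 0.2, 0.7]
grip_width: 0.978
grip_force: 0.0
12,19 2520 z16.0 rect [ 460.2 -210.4] [ 88.9 109.1] 27.2 circ [ 451. -215.] 54.9
20,28 8167 z25.3 rect [ 458.2 -216. ] [71.  83.3] 26.8 circ [ 452.5 -219.1] 42.0
45,60 1448 z53.9 rect [ 458.4 -216.1] [47.3 11.8] 27.1 circ [ 458.  -215.9] 24.0
t2.60 tcp [ 453.5 -217.9   91.3] yaw 27.41 F [0.1 0.6 0.2] Mz [-0.01 -0.02 -0.01] w0.980 g0.0 q [ 0.54  0.42 -0.26  2.01  0.16  0.73 -0.9 ]
slide [-0.15  0.02  6.13] rot [ 0.002 -0.002  0.002]
```

```bash
python3 -m pendant '{"hand":[9,9,9,9,9,9,9,9],"slide":[[-0.1,-0.1,2],[-0.1,-0.1,4],[-0.1,-0.1,5.5],[-0.1,-0.1,6.1],[-0.1,-0.1,6.1],[-0.1,-0.1,6.1],[-0.1,-0.1,6.1],[-0.1,-0.1,6.1]],"rotation":[[0,0,0],[0,0,0],[0,0,0],[0,0,0],[0,0,0],[0,0,0],[0,0,0],[0,0,0]]}' 30
python3 to.py
python3 -m pendant '{"hand":[4,1,0.5,0.5,0.5,0.5,0.5,0.5],"slide":[[0,0,0],[0,0,0],[0,0,0],[0,0,0],[0,0,0],[0,0,0],[0,0,0],[0,0,0]],"rotation":[[0,0,0],[0,0,0],[0,0,0],[0,0,0],[0,0,0],[0,0,0],[0,0,0],[0,0,0]]}' 30
python3 to.py 475 205 180 27.3
```

```text
clock: 3.4
ee_pos: [451.6, -217.1, 29.4]
tcp_rot: [0.972, 0.237, 0.001, 0.0]
force: [-0.7, -0.5, -0.2]
grip_width: 0.979
grip_force: 0.0
t3.40 tcp [ 451.6 -217.1   29.4] yaw 27.42 F [-0.7 -0.5 -0.2] Mz [ 0.01 -0.02 -0.01] w0.979 g0.0 q [ 0.51  0.51 -0.23  2.06  0.2   0.59 -0.95]
clock: 4.2
ee_pos: [451.1, -216.9, 28.7]
tcp_rot: [0.971, 0.237, -0.0, -0.0]
force: [-0.5, 0.2, -0.1]
grip_width: 0.336
grip_force: 0.0
t4.20 tcp [ 451.1 -216.9   28.7] yaw 27.43 F [-0.5  0.2 -0.1] Mz [-0.   -0.01 -0.01] w0.336 g0.0 q [ 0.51  0.52 -0.23  2.06  0.2   0.59 -0.95]
slide [ 21.55 -36.34 -15.13] rot [-0.     0.     0.002]
```

```bash
python3 -m pendant '{"hand":[0.5,0.5,0.5,0.5,0.5,0.5,0.5,0.5],"slide":[[0,0,0],[0,0,0],[0,0,0],[0,0,0],[0,0,0],[0,0,0],[0,0,-1],[0,0,-2]],"rotation":[[0,0,0],[0,0,0],[0,0,0],[0,0,0],[0,0,0],[0,0,0],[0,0,0],[0,0,0]]}' 30
python3 to.py 475 205 180 27.3
```

```text
clock: 5.0
ee_pos: [450.7, -216.5, 49.2]
tcp_rot: [0.971, 0.237, -0.001, -0.0]
force: [0.4, 1.1, -1.3]
grip_width: 0.127
grip_force: 30.0
t5.00 tcp [ 450.7 -216.5   49.2] yaw 27.44 F [ 0.4  1.1 -1.3] Mz [-0.04 -0.03  0.03] w0.127 g30.0 q [ 0.52  0.48 -0.24  2.05  0.19  0.63 -0.93]
slide [ 21.58 -36.3  -13.06] rot [-0.001  0.001  0.002]
```

```bash
python3 -m pendant '{"hand":[0.5,0.5,0.5,0.5,0.5,0.5,0.5,0.5],"slide":[[0,0,-4],[0,0,-8],[0,0,-12],[2.2,-3.6,-13],[4.6,-7.5,-13],[7,-11.6,-13],[9.5,-16,-13],[12,-20,-13]],"rotation":[[0,0,0],[0,0,0],[0,0,0],[0,0,0],[0,0,0],[0,0,0],[0,0,0],[0,0,0]]}' 30
python3 to.py 475 205 180 27.3
```

```text
clock: 5.8
ee_pos: [464.9, 17.9, 179.8]
tcp_rot: [0.971, 0.237, 0.0, 0.0]
force: [1.0, 0.2, -0.6]
grip_width: 0.127
grip_force: 30.0
t5.80 tcp [464.9  17.9 179.8] yaw 27.43 F [ 1.   0.2 -0.6] Mz [ 0.04 -0.12  0.  ] w0.127 g30.0 q [ 0.18  0.26 -0.4   1.98  0.13  0.92 -1.38]
slide [  9.52 -16.14  -0.02] rot [ 0.001 -0.001  0.002]
```

```bash
python3 -m pendant '{"hand":[0.5,0.5,0.5,0.5,0.5,0.5,0.5,0.5],"slide":[[2.4,-4,0],[4.8,-8,0],[7.2,-12,0],[9.5,-16,0],[9.5,-16.1,3],[9.5,-16.1,7],[9.5,-16.1,11],[9.5,-16.1,13]],"rotation":[[0,0,0],[0,0,0],[0,0,0],[0,0,0],[0,0,0],[0,0,0],[0,0,0],[0,0,0]]}' 30
python3 to.py 475 205 26 27.3
```

```text
clock: 6.6
ee_pos: [474.1, 201.7, 46.7]
tcp_rot: [0.971, 0.237, -0.002, 0.001]
force: [-0.4, 0.2, -1.6]
grip_width: 0.126
grip_force: 30.0
t6.60 tcp [474.1 201.7  46.7] yaw 27.45 F [-0.4  0.2 -1.6] Mz [-0.03  0.    0.01] w0.126 g30.0 q [-0.21  0.53 -0.4   2.    0.31  0.68 -1.9 ]
slide [ 0.24 -0.25  2.07] rot [0.    0.003 0.003]
```

```bash
python3 -m pendant '{"hand":[0.5,0.5,0.5,0.5,0.5,0.5,0.5,0.5],"slide":[[0,0,0],[0,0,0.6],[0,0,1.2],[0,0,1.6],[0,0,1.8],[0,0,2],[0,0,2.1],[0,0,2.1]],"rotation":[[0,0,0],[0,0,0],[0,0,0],[0,0,0],[0,0,0],[0,0,0],[0,0,0],[0,0,0]]}' 30
python3 to.py
python3 -m pendant '{"hand":[3,5,7,7,7,7,7,7],"slide":[[0,0,0],[0,0,0],[0,0,0],[0,0,0],[0,0,0],[0,0,0],[0,0,-2],[0,0,-5]],"rotation":[[0,0,0],[0,0,0],[0,0,0],[0,0,0],[0,0,0],[0,0,0],[0,0,0],[0,0,0]]}' 30
python3 to.py 463.5 70.8 230 27.3
```

```text
clock: 7.4
ee_pos: [475.7, 202.6, 27.7]
tcp_rot: [0.971, 0.237, 0.0, 0.0]
force: [-0.3, 0.1, -1.6]
grip_width: 0.131
grip_force: 30.0
t7.40 tcp [475.7 202.6  27.7] yaw 27.42 F [-0.3  0.1 -1.6] Mz [-0.03 -0.06 -0.02] w0.131 g30.0 q [-0.23  0.56 -0.38  2.01  0.34  0.63 -1.92]
clock: 8.2
ee_pos: [474.4, 201.9, 76.9]
tcp_rot: [0.971, 0.237, -0.002, 0.0]
force: [0.4, 0.4, 0.2]
grip_width: 0.748
grip_force: 0.0
t8.20 tcp [474.4 201.9  76.9] yaw 27.44 F [0.4 0.4 0.2] Mz [-0.   -0.04  0.02] w0.748 g0.0 q [-0.19  0.48 -0.42  1.97  0.28  0.74 -1.87]
slide [ -7.07  11.13 -15.28] rot [-0.     0.004  0.002]
```

```bash
python3 -m pendant '{"hand":[9,9,9,9,9,9,9,9],"slide":[[0,0,-5],[0,0,-10],[-2,3,-14],[-4.5,7,-15.3],[-7,11,-15.3],[-7.1,11.1,-15.3],[-7.1,11.1,-15.3],[-7.1,11.1,-15.3]],"rotation":[[0,0,0],[0,0,0],[0,0,0],[0,0,0],[0,0,0],[0,0,0],[0,0,0],[0,0,0]]}' 20
python3 meas.py 463.5 70.8 60 70,79.5 79.5,88 100,115 pics/w2.png; python3 meas.py 475.7 202.6 60 16,26 43,55;python3 to.py 463.5 70.8 85 27.3
```

```text
clock: 9.0
ee_pos: [463.7, 72.5, 230.7]
tcp_rot: [0.971, 0.238, 0.0, -0.0]
force: [0.3, 0.4, -0.4]
grip_width: 0.981
grip_force: 0.0
70,79.5 2228 z76.8 rect [465.9  69.6] [98.8 98.9] 1.7 circ [465.7  69.6] 49.9
79.5,88 5371 z81.7 rect [464.6  70.4] [83.7 91.6] 59.5 circ [465.5  69.7] 49.1
100,115 662 z109.3 rect [466.1  69.5] [25.2 24.6] 83.8 circ [465.7  69.5] 12.9
16,26 3869 z21.5 rect [476.2 201.6] [82.7 83.1] 28.5 circ [476.1 201.8] 42.1
43,55 832 z50.0 rect [476.2 201.7] [59.1 12.7] 27.4 circ [476.3 201.5] 29.8
t9.10 tcp [463.7  73.  230.5] yaw 27.58 F [0.2 0.7 0. ] Mz [ 0.05  0.01 -0.01] w0.981 g0.0 q [ 0.11  0.22 -0.44  1.9   0.11  1.05 -1.47]
slide [-0.12  0.19 14.55] rot [-0.001  0.     0.005]
```

View pics/w2.png

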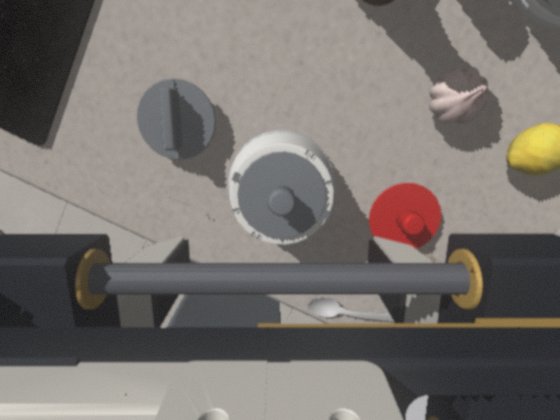

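```bash
python3 -m pendant '{"hand":[9,9,9,9,9,9,9,9],"slide":[[0,0.4,4],[0,0.4,8],[0,0.4,10],[0,0.4,10],[0,0.4,10],[0,0.4,10],[0,0.4,10],[0,0.4,10]],"rotation":[[0,0,0],[0,0,0],[0,0,0],[0,0,0],[0,0,0],[0,0,0],[0,0,0],[0,0,0]]}' 20
python3 meas.py 465 70 60 70,79 79.5,86 100,115 ; python3 to.py 465.8 69.6 85 27.3
python3 - <<'E'
from h import *
# unwrap collar ring heights by world angle
p,W=grab('wrist');X=W.reshape(-1,3);c=p.reshape(-1,3);c0=np.array([465.8,69.6])
d=X[:,:2]-c0;r=np.hypot(*d.T);th=np.degrees(np.arctan2(d[:,1],d[:,0]))%360
for k in range(0,360,4):
    m=(r>43.5)&(r<49)&(th>=k)&(th<k+4)&(X[:,2]>74)&(X[:,2]<90)
    if m.sum()>2: print(k,m.sum(),'z%.1f'%np.percentile(X[m,2],80),'I%d'%c[m].mean(),end=' | ')
E
```

```text
clock: 9.9
ee_pos: [466.3, 68.0, 131.7]
tcp_rot: [0.972, 0.237, 0.001, 0.0]
force: [0.4, 0.5, 0.1]
grip_width: 0.979
grip_force: 0.0
70,79 3269 z76.8 rect [476.4  75. ] [75.5 99.3] 27.0 circ [465.9  69.6] 49.8
79.5,86 8959 z81.8 rect [474.4  73.4] [66.9 92.8] 28.1 circ [466.2  69.5] 49.1
100,115 1450 z109.4 rect [466.6  69.7] [25.3 24.1] 85.4 circ [466.1  69.5] 12.8
t9.95 tcp [466.1  67.9 131.5] yaw 27.42 F [ 0.2 -0.   0.2] Mz [-0.01  0.04  0.04] w0.986 g0.0 q [ 0.08  0.34 -0.42  2.03  0.19  0.81 -1.54]
slide [ 0.04 -0.17  4.65] rot [ 0.001 -0.001  0.002]
0 44 z77.1 I200 | 4 46 z77.2 I204 | 8 45 z77.4 I204 | 12 44 z77.5 I205 | 16 45 z77.3 I206 | 20 48 z77.2 I206 | 24 44 z77.3 I207 | 28 44 z77.1 I208 | 32 45 z77.2 I208 | 36 45 z77.4 I209 | 40 45 z77.4 I208 | 44 44 z77.2 I208 | 48 42 z77.5 I208 | 52 43 z77.4 I208 | 56 44 z77.3 I207 | 60 44 z77.2 I207 | 64 43 z77.2 I207 | 68 44 z77.4 I206 | 72 45 z77.2 I205 | 76 39 z77.4 I206 | 80 43 z77.3 I204 | 84 41 z77.5 I203 | 88 51 z79.5 I140 | 92 42 z79.6 I115 | 96 36 z79.8 I123 | 100 35 z77.5 I188 | 104 39 z77.6 I200 | 108 39 z77.4 I200 | 112 37 z77.3 I200 | 116 40 z77.2 I199 | 120 34 z77.4 I199 | 124 36 z77.4 I198 | 128 37 z77.1 I196 | 132 42 z79.3 I133 | 136 30 z77.4 I158 | 140 34 z77.1 I190 | 144 34 z77.3 I193 | 148 27 z77.2 I184 | 152 4 z77.1 I162 | 260 8 z77.0 I103 | 264 33 z77.1 I116 | 268 30 z79.6 I109 | 272 39 z79.7 I108 | 276 47 z79.7 I111 | 280 35 z77.2 I151 | 284 37 z77.2 I144 | 288 37 z77.6 I169 | 292 36 z77.3 I158 | 296 38 z77.2 I173 | 300 35 z77.0 I170 | 304 37 z77.1 I182 | 308 38 z77.0 I169 | 312 35 z79.3 I126 | 316 45 z77.7 I177 | 320 40 z77.3 I191 | 324 43 z77.3 I194 | 328 40 z77.0 I195 | 332 41 z77.2 I194 | 336 39 z77.3 I197 | 340 42 z77.2 I199 | 344 43 z77.3 I185 | 348 41 z79.0 I155 | 352 48 z77.2 I175 | 356 40 z79.2 I155 |
```

```bash
python3 -m pendant '{"hand":[9,9,9,7,5,3,2,2],"slide":[[0,-0.1,2],[0,-0.1,4],[0,-0.1,4.6],[0,-0.1,4.6],[0,-0.1,4.6],[0,-0.1,4.6],[0,-0.1,4.6],[0,-0.1,4.6]],"rotation":[[0,0,0],[0,0,0],[0,0,0],[0,0,0],[0,0,0],[0,0,0],[0,0,0],[0,0,0]]}' 20
python3 to.py
python3 -m pendant '{"hand":[1.5,1.5,1.5,1.5,1.5,1.5,1.5,1.5],"slide":[[0,0,0],[0,0,0],[0,0,0],[0,0,0],[0,0,0],[0,0,0],[0,0,-1],[0,0,-2]],"rotation":[[0,0,0],[0,0,0],[0,0,0],[0,0,0],[0,0,0],[0,0,0],[0,0,0],[0,0,0]]}' 20
python3 to.py 451 -215 190 110
```

```text
clock: 10.8
ee_pos: [465.5, 68.7, 85.2]
tcp_rot: [0.972, 0.237, 0.0, 0.0]
force: [0.7, -0.7, -0.2]
grip_width: 0.595
grip_force: 0.0
t10.80 tcp [465.5  68.7  85.2] yaw 27.42 F [ 0.7 -0.7 -0.2] Mz [ 0.01 -0.02  0.01] w0.595 g0.0 q [ 0.05  0.4  -0.39  2.08  0.24  0.7  -1.59]
clock: 11.6
ee_pos: [465.0, 68.7, 105.3]
tcp_rot: [0.971, 0.237, -0.0, -0.0]
force: [0.9, 0.8, 0.1]
grip_width: 0.268
grip_force: 20.0
t11.60 tcp [465.   68.7 105.3] yaw 27.44 F [0.9 0.8 0.1] Mz [-0.01 -0.04 -0.01] w0.268 g20.0 q [ 0.06  0.37 -0.41  2.06  0.21  0.75 -1.57]
slide [-14.32  24.53  -8.47] rot [-1.000e-03  0.000e+00 -1.441e+00]
```

```bash
python3 -m pendant '{"hand":[1.5,1.5,1.5,1.5,1.5,1.5,1.5,1.5],"slide":[[0,0,-4],[0,0,-6],[-2,3.5,-6],[-4.4,7.5,-6],[-6.8,11.6,-6],[-9,15.6,-6],[-11.4,19.6,-6],[-14.3,24.5,-6]],"rotation":[[0,0,-0.1],[0,0,-0.24],[0,0,-0.38],[0,0,-0.52],[0,0,-0.66],[0,0,-0.8],[0,0,-0.94],[0,0,-1.08]]}' 20
python3 to.py 451 -215 60 110
p='pics/s2.png' python3 - <<'E'
E
```

```text
clock: 12.4
ee_pos: [452.5, -194.2, 165.9]
tcp_rot: [0.722, 0.692, 0.0, 0.001]
force: [0.5, 0.4, -1.1]
grip_width: 0.269
grip_force: 20.0
t12.40 tcp [ 452.5 -194.2  165.9] yaw 87.58 F [ 0.5  0.4 -1.1] Mz [ 0.02 -0.17  0.03] w0.269 g20.0 q [ 0.73  0.34 -0.55  1.93  0.22  0.92  0.03]
slide [-2.08 -0.08 10.59] rot [ 0.001  0.001 -0.391]
```

```bash
python3 -m pendant '{"hand":[1.5,1.5,1.5,1.5,1.5,1.5,1.5,1.5],"slide":[[-2.1,-0.1,1],[-2.1,-0.1,4],[-2.1,-0.1,8],[-2.1,-0.1,11],[-2.1,-0.1,12.5],[-2.1,-0.1,13.5],[-2.1,-0.1,13.5],[-2.1,-0.1,13.5]],"rotation":[[0,0,0],[0,0,0],[0,0,0],[0,0,0],[0,0,0],[0,0,0],[0,0,0],[0,0,0]]}' 20
python3 to.py 451 -215 23 87.6
```

```text
clock: 13.2
ee_pos: [451.3, -213.6, 30.7]
tcp_rot: [0.724, 0.69, 0.0, 0.001]
force: [0.3, 0.4, -0.6]
grip_width: 0.266
grip_force: 20.0
t13.20 tcp [ 451.3 -213.6   30.7] yaw 87.23 F [ 0.3  0.4 -0.6] Mz [-0.03 -0.13  0.02] w0.266 g20.0 q [ 0.67  0.54 -0.44  2.05  0.38  0.63 -0.08]
slide [-0.14 -0.02  0.77] rot [ 0.001  0.001 -0.006]
```

```bash
python3 -m pendant '{"hand":[1.5,1.5,1.5,1.5,1.5,3,5,7],"slide":[[-0.1,0,0.3],[-0.1,0,0.6],[-0.1,0,0.8],[-0.1,0,0.85],[-0.1,0,0.85],[-0.1,0,0.85],[-0.1,0,0.85],[-0.1,0,0.85]],"rotation":[[0,0,0],[0,0,0],[0,0,0],[0,0,0],[0,0,0],[0,0,0],[0,0,0],[0,0,0]]}' 20
python3 to.py
python3 -m pendant '{"hand":[9,9,9,9,9,9,9,9],"slide":[[0,0,0],[0,0,0],[0,0,0],[0,0,-1],[0,0,-5],[0,0,-10],[0,0,-14],[0,0,-18]],"rotation":[[0,0,0],[0,0,0],[0,0,0],[0,0,0],[0,0,0],[0,0,-0.1],[0,0,-0.24],[0,0,-0.38]]}' 20
python3 meas.py 451 -215 60 12,16.5 17,23 38,50 pics/w3.png
python3 to.py 476 201.7 200 207.4
```

```text
clock: 14.0
ee_pos: [450.7, -214.3, 21.3]
tcp_rot: [0.724, 0.69, 0.0, 0.0]
force: [0.3, -0.4, 0.5]
grip_width: 0.452
grip_force: 0.0
t14.00 tcp [ 450.7 -214.3   21.3] yaw 87.24 F [ 0.3 -0.4  0.5] Mz [-0.01 -0.11 -0.02] w0.452 g0.0 q [ 0.66  0.56 -0.43  2.05  0.39  0.61 -0.09]
clock: 14.8
ee_pos: [450.4, -214.0, 203.9]
tcp_rot: [0.578, 0.816, -0.0, 0.0]
force: [0.9, -0.7, -1.0]
grip_width: 0.982
grip_force: 0.0
12,16.5 1311 z15.7 rect [ 451.3 -214.9] [109.  108.3] 18.2 circ [ 451. -215.] 54.9
17,23 4230 z18.2 rect [ 451.  -214.6] [104.9 105.8] 49.0 circ [ 451.  -214.9] 54.1
38,50 522 z45.8 rect [ 452.2 -214.4] [24.2 24.6] 63.7 circ [ 452.2 -214.5] 12.9
t14.85 tcp [ 453.4 -214.6  209.8] yaw 109.99 F [ 2.9 -0.7  4.5] Mz [-0.07 -0.36  0.02] w0.980 g0.0 q [ 0.86  0.32 -0.66  1.86  0.23  1.03  0.45]
slide [38.36 16.35  0.83] rot [-1.0e-03  1.0e-02 -1.7e+00]
```

View pics/w3.png

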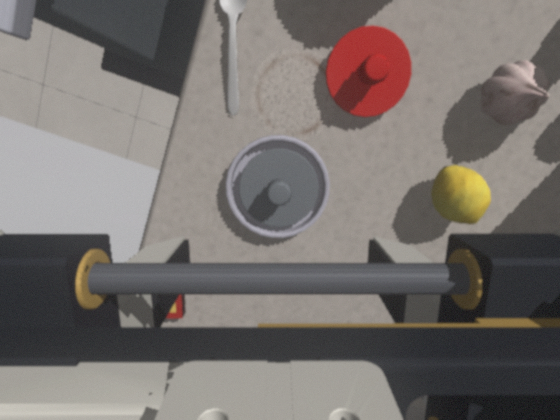

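```bash
python3 -m pendant '{"hand":[9,9,9,9,9,9,9,9],"slide":[[3,1.3,-1],[7,2.9,-2],[11,4.6,-2],[15,6.2,-2],[19,7.9,-2],[23,9.6,-2],[26.3,10.9,-2],[26.3,10.9,-2]],"rotation":[[0,0,-0.14],[0,0,-0.28],[0,0,-0.42],[0,0,-0.56],[0,0,-0.7],[0,0,-0.84],[0,0,-0.98],[0,0,-1.12]]}' 30
python3 to.py 476.2 201.7 200 207.4
```

```text
clock: 15.65
ee_pos: [467.4, 75.7, 222.6]
tcp_rot: [0.053, 0.999, 0.001, 0.001]
force: [0.4, -1.1, 0.0]
grip_width: 0.978
grip_force: 0.0
t15.65 tcp [467.4  75.7 222.6] yaw 173.94 F [ 0.4 -1.1  0. ] Mz [ 0.03 -0.17  0.  ] w0.978 g0.0 q [ 0.53  0.36 -1.02  1.88  0.34  1.09  0.85]
slide [ 0.46 12.62  2.29] rot [ 0.002  0.002 -0.584]
```

```bash
python3 - <<'E'
from h import *
p,W=grab('wrist');cv2.imwrite('pics/w4.png',p[:,:,::-1]);X=W.reshape(-1,3);c=p.reshape(-1,3)
A=X[(X[:,2]>75.5)&(X[:,2]<78.8)&(np.hypot(X[:,0]-466,X[:,1]-70)<53)];e=cv2.minEnclosingCircle(A[:,:2].astype(np.float32));print(e)
c0=np.array(e[0]);d=X[:,:2]-c0;r=np.hypot(*d.T);th=np.degrees(np.arctan2(d[:,1],d[:,0]))%360
def segs(m,n=2):
    h=np.histogram(th[m],180,(0,360))[0];return [int(2*k) for k in np.where(h>=n)[0]]
print('marks',segs((r>42)&(r<48.5)&(X[:,2]>78.6)&(X[:,2]<82),3))
print('slot',segs((r>33)&(r<36)&(X[:,2]<72),2))
B=(r>33)&(r<36);print('nodata/low');
print('lip',segs(B&(X[:,2]>75),2))
E
python3 meas.py 476 201.7 60 16,26 45,55
```

```text
((465.8882141113281, 69.71985626220703), 49.692893981933594)
marks [88, 90, 92, 94, 96, 98, 132, 134, 168, 170, 176, 178, 270, 272, 274, 276, 278, 312, 314, 352, 358]
slot [0, 2, 4, 6, 8, 10, 22, 24, 26, 28, 30, 32, 36, 38, 40, 44, 50, 56, 60, 64, 154, 156, 158, 160, 162, 164, 166, 168, 170, 172, 174, 176, 178, 180, 182, 184, 186, 188, 190, 192, 284, 292, 294, 298, 302, 304, 306, 308, 310, 312, 314, 316, 318, 320, 322, 324, 326, 332, 336, 338, 340, 342, 344, 346, 348, 350, 352, 354, 356, 358]
nodata/low
lip [12, 14, 16, 18, 20, 22, 24, 26, 28, 30, 32, 34, 36, 38, 40, 42, 44, 46, 48, 50, 52, 54, 56, 58, 60, 62, 64, 66, 68, 70, 72, 74, 76, 78, 80, 82, 84, 86, 88, 90, 92, 94, 96, 98, 100, 102, 104, 106, 108, 110, 112, 114, 116, 118, 120, 122, 124, 126, 128, 130, 132, 134, 136, 138, 140, 142, 144, 146, 148, 150, 152, 154, 192, 194, 196, 198, 200, 202, 204, 206, 208, 210, 212, 214, 216, 218, 220, 222, 224, 226, 228, 230, 232, 234, 236, 238, 240, 242, 244, 246, 248, 250, 252, 254, 256, 258, 260, 262, 264, 266, 268, 270, 272, 274, 276, 278, 280, 282, 284, 286, 288, 290, 292, 294, 296, 298, 300, 302, 304, 306, 308, 310, 312, 314, 316, 318, 320, 322, 324, 326, 328, 330, 332, 334]
16,26 3642 z21.6 rect [476.3 201.7] [82.2 83.1] 35.4 circ [476.6 202. ] 41.9
45,55 720 z50.0 rect [476.2 201.9] [59.5 12.5] 27.9 circ [475.9 202.5] 29.7
```

View pics/w4.png

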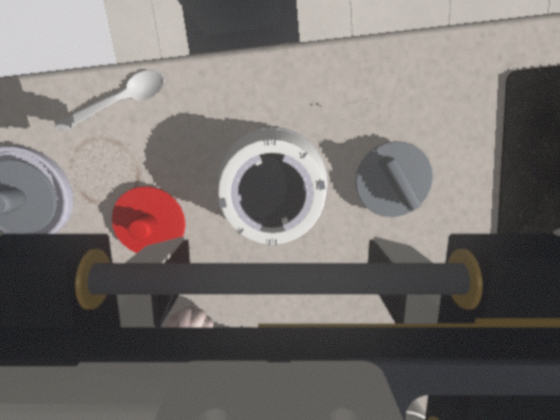

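```bash
python3 -m pendant '{"hand":[9,9,9,9,9,9,9,9],"slide":[[0,3.5,1],[0.2,7.5,3],[0.3,11,6],[0.5,12.6,9],[0.5,12.6,12],[0.5,12.6,12],[0.5,12.6,12],[0.5,12.6,12]],"rotation":[[0,0,-0.14],[0,0,-0.28],[0,0,-0.42],[0,0,-0.56],[0,0,-0.59],[0,0,-0.59],[0,0,-0.59],[0,0,-0.59]]}' 40
python3 meas.py 476 201.7 60 16,26 45,55
python3 to.py 476.1 202 25 207.6
```

```text
clock: 16.55
ee_pos: [479.0, 195.0, 102.9]
tcp_rot: [-0.231, 0.973, -0.0, 0.001]
force: [0.4, 0.4, 0.5]
grip_width: 0.981
grip_force: 0.0
16,26 7862 z21.4 rect [475.2 201.3] [80.7 83. ] 27.3 circ [476.6 202. ] 42.0
45,55 1464 z50.1 rect [475.2 201.1] [57.  11.5] 27.4 circ [475.1 201.7] 28.8
t16.60 tcp [479.1 195.2 102.9] yaw -153.21 F [0.1 0.9 0.1] Mz [ 0.12 -0.16 -0.04] w0.983 g0.0 q [ 0.22  0.62 -1.01  1.92  0.64  0.96  0.94]
slide [-0.02  0.75  7.79] rot [-0.001  0.002 -0.014]
```

```bash
python3 -m pendant '{"hand":[9,9,9,9,9,7,5,3],"slide":[[0,0.75,1.5],[0,0.75,4],[0,0.75,6.5],[0,0.75,7.8],[0,0.75,7.8],[0,0.75,7.8],[0,0.75,7.8],[0,0.75,7.8]],"rotation":[[0,0,-0.01],[0,0,-0.01],[0,0,-0.01],[0,0,-0.01],[0,0,-0.01],[0,0,-0.01],[0,0,-0.01],[0,0,-0.01]]}' 40
python3 to.py 476.4 202 25 207.4
```

```text
clock: 17.4
ee_pos: [475.2, 202.5, 24.2]
tcp_rot: [-0.238, 0.971, 0.0, 0.001]
force: [0.4, 0.0, 0.5]
grip_width: 0.771
grip_force: 0.0
t17.40 tcp [475.2 202.5  24.2] yaw -152.46 F [0.4 0.  0.5] Mz [ 0.12 -0.13 -0.03] w0.771 g0.0 q [ 0.13  0.72 -0.9   1.99  0.78  0.83  0.83]
slide [-0.09 -0.1  -0.08] rot [-0.     0.002  0.003]
```

```bash
python3 -m pendant '{"hand":[2,0.5,0.5,0.5,0.5,0.5,0.5,0.5],"slide":[[-0.1,-0.1,0],[-0.1,-0.1,0],[-0.1,-0.1,0],[-0.1,-0.1,0],[-0.1,-0.1,0],[-0.1,-0.1,0],[-0.1,-0.1,0],[-0.1,-0.1,0]],"rotation":[[0,0,0],[0,0,0],[0,0,0],[0,0,0],[0,0,0],[0,0,0],[0,0,0],[0,0,0]]}' 40
python3 -m pendant '{"hand":[0.5,0.5,0.5,0.5,0.5,0.5,0.5,0.5],"slide":[[0,0,0],[0,0,0],[0,0,0],[0,0,0],[0,0,0],[0,0,0],[0,0,0],[0,0,0]],"rotation":[[0,0,0],[0,0,0],[0,0,0],[0,0,0],[0,0,0],[0,0,0],[0,0,0],[0,0,0]]}' 40
python3 to.py
python3 -m pendant '{"hand":[0.5,0.5,0.5,0.5,0.5,0.5,0.5,0.5],"slide":[[0,0,-3],[0,0,-7],[0,0,-10],[0,0,-11],[0,0,-11],[0,0,-11],[0,0,-11],[0,0,-11]],"rotation":[[0,0,0],[0,0,0],[0,0,0],[0,0,0.1],[0,0,0.24],[0,0,0.38],[0,0,0.52],[0,0,0.58]]}' 40
python3 to.py 465.9 69.7 135 174
```

```text
clock: 18.2
ee_pos: [475.8, 201.9, 23.2]
tcp_rot: [-0.238, 0.971, 0.0, -0.0]
force: [-0.3, -0.1, 0.4]
grip_width: 0.124
grip_force: 40.0
clock: 19.0
ee_pos: [475.9, 201.8, 23.2]
tcp_rot: [-0.238, 0.971, 0.0, -0.0]
force: [-0.6, 0.6, -0.4]
grip_width: 0.128
grip_force: 40.0
t19.00 tcp [475.9 201.8  23.2] yaw -152.44 F [-0.6  0.6 -0.4] Mz [ 0.32 -0.02 -0.03] w0.128 g40.0 q [ 0.13  0.72 -0.9   1.99  0.78  0.83  0.83]
clock: 19.8
ee_pos: [475.8, 201.3, 133.2]
tcp_rot: [0.052, 0.999, -0.0, 0.0]
force: [-0.5, 1.2, -1.9]
grip_width: 0.129
grip_force: 40.0
t19.80 tcp [475.8 201.3 133.2] yaw 174.01 F [-0.5  1.2 -1.9] Mz [ 0.11 -0.16  0.04] w0.129 g40.0 q [ 0.15  0.52 -0.9   1.9   0.5   0.96  0.49]
slide [ -0.39 -13.2   -0.17] rot [-0.001  0.     0.   ]
```

```bash
python3 -m pendant '{"hand":[0.5,0.5,0.5,0.5,0.5,0.5,0.5,0.5],"slide":[[0,-3,0],[-0.2,-7,0],[-0.3,-11,0],[-0.4,-13.2,0],[-0.4,-13.2,0],[-0.4,-13.2,1],[-0.4,-13.2,2],[-0.4,-13.2,2]],"rotation":[[0,0,0],[0,0,0],[0,0,0],[0,0,0],[0,0,0],[0,0,0],[0,0,0],[0,0,0]]}' 40
python3 meas.py 466 69.7 65 70,78.5 100,113 125,142 pics/w5.png
python3 to.py 465.9 69.7 85 174
```

```text
clock: 20.6
ee_pos: [465.7, 70.8, 111.6]
tcp_rot: [0.049, 0.999, -0.0, -0.001]
force: [-0.1, -0.6, -1.4]
grip_width: 0.124
grip_force: 40.0
70,78.5 3467 z76.7 rect [441.   72.1] [98.7 49.7] 84.9 circ [463.3  70.1] 49.4
100,113 6481 z109.8 rect [461.8  75.7] [79.7 69.9] 26.7 circ [466.   70.6] 41.8
125,142 2765 z138.2 rect [462.8  72.4] [52.7 25.4] 7.2 circ [462.8  70.5] 26.5
t20.65 tcp [466.   71.  112.3] yaw 174.45 F [-0.5  0.5 -1.7] Mz [ 0.1  -0.17 -0.01] w0.129 g40.0 q [ 0.42  0.49 -0.91  2.02  0.5   0.87  0.71]
slide [-0.   -0.13  2.73] rot [ 0.    -0.002  0.008]
```

View pics/w5.png

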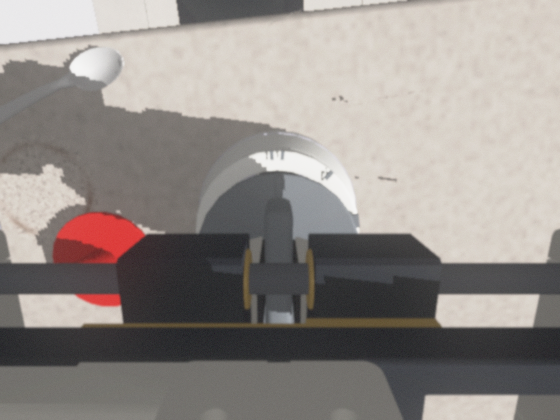

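```bash
python3 -m pendant '{"hand":[0.5,0.5,0.5,0.5,0.5,0.5,0.5,0.5],"slide":[[0,-0.1,0],[0,-0.1,0.3],[0,-0.1,0.6],[0,-0.1,0.8],[0,-0.1,1],[0,-0.1,1],[0,-0.1,1],[0,-0.1,1]],"rotation":[[0,0,0],[0,0,0],[0,0,0],[0,0,0],[0,0,0],[0,0,0],[0,0,0],[0,0,0]]}' 40
python3 to.py 465.5 69.7 85 174
python3 meas.py 466 69.7 65 92,105
```

```text
clock: 21.45
ee_pos: [466.8, 69.1, 103.3]
tcp_rot: [0.049, 0.999, 0.0, 0.0]
force: [-0.3, -0.1, -2.1]
grip_width: 0.129
grip_force: 40.0
t21.45 tcp [466.8  69.1 103.3] yaw 174.33 F [-0.3 -0.1 -2.1] Mz [ 0.04 -0.23  0.01] w0.129 g40.0 q [ 0.42  0.5  -0.89  2.03  0.52  0.85  0.7 ]
slide [0.14 0.05 1.83] rot [0.    0.    0.006]
92,105 6518 z101.4 rect [462.9  74.1] [79.8 69.9] 26.6 circ [467.   68.9] 41.7
```

```bash
python3 -m pendant '{"hand":[0.5,0.5,0.5,0.5,0.5,0.5,0.5,0.5],"slide":[[0.1,0.05,0],[0.1,0.05,0.2],[0.1,0.05,0.4],[0.1,0.05,0.6],[0.1,0.05,0.8],[0.1,0.05,0.8],[0.1,0.05,0.8],[0.1,0.05,0.8]],"rotation":[[0,0,0.003],[0,0,0.003],[0,0,0.003],[0,0,0.003],[0,0,0.003],[0,0,0.003],[0,0,0.003],[0,0,0.003]]}' 40
python3 to.py 465.5 69.7 85 174
python3 meas.py 466 69.7 65 85,98
```

```text
clock: 22.3
ee_pos: [465.8, 69.6, 95.3]
tcp_rot: [0.051, 0.999, -0.0, 0.0]
force: [-0.5, 0.5, -1.7]
grip_width: 0.131
grip_force: 40.0
t22.30 tcp [465.8  69.6  95.3] yaw 174.15 F [-0.5  0.5 -1.7] Mz [ 0.06 -0.15  0.04] w0.131 g40.0 q [ 0.4   0.51 -0.88  2.04  0.53  0.84  0.68]
slide [0.03 0.   1.03] rot [-0.     0.     0.003]
85,98 6545 z93.4 rect [460.7  65.3] [69.9 79.4] 51.6 circ [465.6  69.4] 41.7
```

```bash
python3 -m pendant '{"hand":[0.5,0.5,0.5,0.5,0.5,0.5,0.5,0.5],"slide":[[0,0,0.2],[0,0,0.4],[0,0,0.6],[0,0,0.8],[0,0,0.95],[0,0,1.05],[0,0,1.1],[0,0,1.1]],"rotation":[[0,0,0],[0,0,0],[0,0,0],[0,0,0],[0,0,0],[0,0,0],[0,0,0],[0,0,0]]}' 40
python3 to.py 465.5 69.7 85 174
python3 meas.py 466 69.7 65 78.5,90
```

```text
clock: 23.15
ee_pos: [465.8, 69.6, 85.0]
tcp_rot: [0.051, 0.999, -0.001, 0.0]
force: [-4.9, -2.0, 13.9]
grip_width: 0.129
grip_force: 40.0
t23.15 tcp [465.8  69.6  85. ] yaw 174.16 F [-4.9 -2.  13.9] Mz [-0.34  1.02 -0.01] w0.129 g40.0 q [ 0.39  0.52 -0.87  2.05  0.55  0.82  0.66]
slide [0.03 0.   0.  ] rot [-0.001  0.     0.003]
78.5,90 6808 z83.2 rect [458.5  76.1] [83.7 75.6] 26.8 circ [461.4  72. ] 46.6
```

```bash
python3 -m pendant '{"hand":[0.5,0.5,0.5,0.5,0.5,0.5,0.5,0.5],"slide":[[0,0,-0.04],[0,0,-0.04],[0,0,-0.04],[0,0,-0.04],[0,0,-0.04],[0,0,-0.04],[0,0,-0.04],[0,0,-0.04]],"rotation":[[0,0,0.03],[0,0,0.08],[0,0,0.14],[0,0,0.2],[0,0,0.26],[0,0,0.31],[0,0,0.35],[0,0,0.35]]}' 50
python3 to.py 465.5 69.7 85 134
python3 meas.py 466 69.7 65 78.5,90 104,116
```

```text
clock: 24.0
ee_pos: [465.6, 69.3, 85.1]
tcp_rot: [0.225, 0.974, -0.001, 0.0]
force: [-3.5, -2.8, 9.1]
grip_width: 0.132
grip_force: 50.0
t24.00 tcp [465.6  69.3  85.1] yaw 154.02 F [-3.5 -2.8  9.1] Mz [-0.47  0.64  0.06] w0.132 g50.0 q [ 0.33  0.49 -0.78  2.05  0.49  0.79  0.37]
slide [0.03 0.03 0.01] rot [-0.001  0.001  0.349]
78.5,90 6865 z83.2 rect [457.5  70.1] [70.9 86.8] 31.5 circ [462.7  73.1] 46.2
104,116 2568 z111.8 rect [462.4  69.9] [23.9 52.5] 52.5 circ [463.4  71.7] 26.5
```

```bash
python3 -m pendant '{"hand":[0.5,0.5,0.5,0.5,0.5,0.5,0.5,0.5],"slide":[[0,0.02,0],[0,0.02,0],[0,0.02,0],[0,0.02,0],[0,0.02,0],[0,0.02,0],[0,0.02,0],[0,0.02,0]],"rotation":[[0,0,0.06],[0,0,0.12],[0,0,0.18],[0,0,0.24],[0,0,0.3],[0,0,0.34],[0,0,0.36],[0,0,0.36]]}' 50
python3 -m pendant '{"hand":[0.5,0.5,0.5,0.5,0.5,0.5,0.5,0.5],"slide":[[0,0,0],[0,0,0],[0,0,0],[0,0,0],[0,0,0],[0,0,0],[0,0,0],[0,0,0]],"rotation":[[0,0,0],[0,0,0],[0,0,0],[0,0,0],[0,0,0],[0,0,0],[0,0,0],[0,0,0]]}' 50
python3 to.py
python3 - <<'E'
from h import *
p,W=grab('wrist');cv2.imwrite('pics/w6.png',p[:,:,::-1])
# bar top points far from the fingers: direction
X=W.reshape(-1,3);X=X[~np.isnan(X).any(1)];o=telemetry.get_obs();M=R.from_quat(o['tcp_rot']).as_matrix()
L=(X-o['ee_pos'])@M
m=(X[:,2]>108)&(X[:,2]<115)&(L[:,0]>12)&(L[:,0]<33)&(abs(L[:,1])<12);b=X[m]
v=cv2.fitLine(b[:,:2].astype(np.float32),cv2.DIST_HUBER,0,.01,.01).ravel();print(m.sum(),np.degrees(np.arctan2(v[1],v[0]))%180)
p,W=grab('top');cv2.imwrite('pics/t6.png',cv2.resize(p[170:300,130:360,::-1],None,fx=3,fy=3))
E
```

```text
clock: 24.85
ee_pos: [465.3, 69.0, 85.1]
tcp_rot: [0.395, 0.919, -0.001, 0.0]
force: [-5.1, -5.0, 10.9]
grip_width: 0.129
grip_force: 50.0
clock: 25.65
ee_pos: [465.3, 69.0, 85.1]
tcp_rot: [0.395, 0.919, -0.001, -0.0]
force: [-5.1, -3.7, 11.5]
grip_width: 0.128
grip_force: 50.0
t25.65 tcp [465.3  69.   85.1] yaw 133.47 F [-5.1 -3.7 11.5] Mz [-0.86  0.99  0.09] w0.128 g50.0 q [ 0.27  0.46 -0.69  2.06  0.43  0.76  0.07]
1171 133.71506
```

View pics/w6.png

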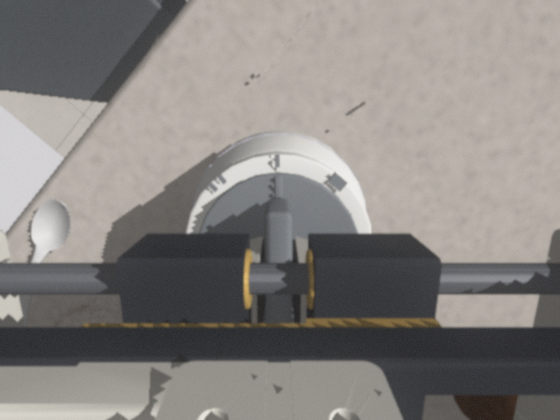

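View pics/t6.png

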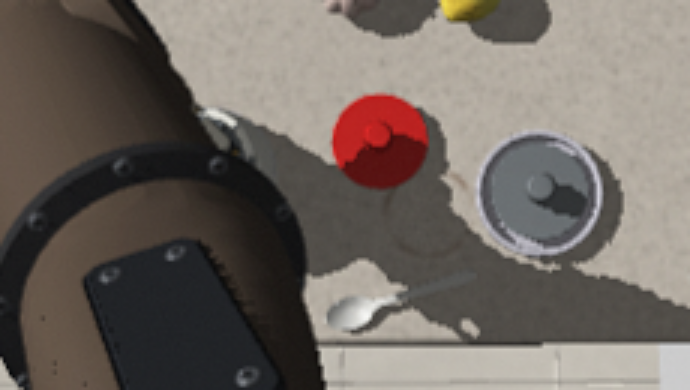

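The wrist view shows the bar's pointer (280, 185) aimed at the single ridge (276, 160). The bar is measured at 133.7°, against 134° for the ridge, and the flange sits at seated height. The top view shows the cover in the dish at (540, 187). The state is steady, so I'm handing in.

```bash
python3 -c "
from plant import order
print(order.hand_in())"
```

```text
the job is handed in; nothing more can be done
None
```

The job is handed in: the cover lies in the dish and the lid is fully down in the grinder, twisted clockwise to the single ridge (about 0.70 rad, well short of the catch) and still gripped; the hand-in call returned no verdict.

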